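# Pack the hinge-fitting kit into the colour-coded caddy

### The job

Pack the caddy for fitting hinges: lay the red-labelled carton in the red bay, the yellow screwdriver in the yellow bay and the green pencil in the green bay, each lengthwise and flat on the floor of its bay, the carton the same way up as it stands now. Leave the blue-labelled carton, the red screwdriver and the brown pencil lying where they are.

Things in the scene. Friction and masses are not known exactly. Their poses are not given: they have to be found in the camera images.
- caddy: shallow plywood tray with brass corners, 254 x 292 x 20 mm, fixed; the red, yellow and green bays stand in it side by side across its y, in any order, lengths along its x, centres 93 mm apart. Origin: centre of its underside, on the bench; z up. Behind it stands a 0.26 m tall drawer chest with an open drawer, right of it a vice with jaws 0.125 m tall: carry clear of both
- red_bay: red plastic bay, an open shallow trough standing in the caddy, fixed; outside 241 x 92.5 x 16 mm, walls and floor 3 mm thick, so inside 235 x 86.5 mm and 13 mm deep. Origin: centre of its underside (6 mm above the bench; its inner floor is 3 mm higher, 9 mm above the bench, its rim 22 mm above the bench); x along its length, y across, z up
- yellow_bay: yellow plastic bay, an open shallow trough standing in the caddy, fixed; outside 241 x 92.5 x 16 mm, walls and floor 3 mm thick, so inside 235 x 86.5 mm and 13 mm deep. Origin: centre of its underside (6 mm above the bench; its inner floor is 3 mm higher, 9 mm above the bench, its rim 22 mm above the bench); x along its length, y across, z up
- green_bay: green plastic bay, an open shallow trough standing in the caddy, fixed; outside 241 x 92.5 x 16 mm, walls and floor 3 mm thick, so inside 235 x 86.5 mm and 13 mm deep. Origin: centre of its underside (6 mm above the bench; its inner floor is 3 mm higher, 9 mm above the bench, its rim 22 mm above the bench); x along its length, y across, z up
- red_carton: brown cardboard carton with a red label, 110 x 60 x 50 mm, closed, 0.3 kg; origin: centre of its underside, x along its length, z up
- blue_carton: look-alike to leave: brown cardboard carton with a blue label, 90 x 55 x 42 mm; origin: centre of its underside, x along its length, z up
- yellow_driver: screwdriver with a yellow handle, 208 mm long, 0.11 kg, lying, tip nodding down 2 degrees; handle from x -104 to +6 mm, 31 mm wide, 27 mm high, straight-sided from x -88 to -49 (grip at -60 holds best), tapering from there to the tip; then a thin steel shaft, 13 mm up; centre of mass at x -46. Origin: mid-length, on its underside; x points from handle to tip
- red_driver: look-alike to leave: screwdriver with a red handle, 228 x 31 x 27 mm, lying; origin: mid-length, on its underside; x points from the handle to the tip
- green_pencil: flat carpenter's pencil, green, 148 x 14 x 8 mm, lying flat in the middle of the bench with the other kit things (another green pencil, out of reach at the far right end of the bench, is no part of this); origin: mid-length, on its underside; x points to the lead
- brown_pencil: look-alike to leave: flat carpenter's pencil, brown, 193 x 14 x 8 mm, lying flat; origin: mid-length, on its underside; x points to the lead

How it is judged:
At the end, for the whole second after the job is handed in: Red-labelled carton upright in the red bay (within 64 mm along, 16 mm across), yellow screwdriver level in the yellow bay (18, 34 mm), green pencil in the green bay (48, 40 mm), lengthwise (0.3 rad, pencil 0.5), at rest, released; look-alikes within 20 mm of their start (x of red_carton in the frame of red_bay between -0.064 and 0.064 m and y of red_carton in the frame of red_bay between -0.016 and 0.016 m and angle between the x axis of red_carton and the x axis of red_bay, either way round below 0.3 rad and linear speed of each of red_carton, yellow_driver, green_pencil below 0.02 m/s and contact force between red_carton and red_bay above 0.02 N and angle between red_carton's own z axis and vertical below 0.06 rad and z of red_carton in the frame of red_bay below 0.008 m and x of yellow_driver in the frame of yellow_bay between -0.018 and 0.018 m and y of yellow_driver in the frame of yellow_bay between -0.034 and 0.034 m and angle between the x axis of yellow_driver and the x axis of yellow_bay, either way round below 0.3 rad and contact force between yellow_driver and yellow_bay above 0.02 N and angle between yellow_driver's own x axis and vertical between 1.47 and 1.67 rad and z of yellow_driver in the frame of yellow_bay below 0.036 m and x of green_pencil in the frame of green_bay between -0.048 and 0.048 m and y of green_pencil in the frame of green_bay between -0.04 and 0.04 m and angle between the x axis of green_pencil and the x axis of green_bay, either way round below 0.5 rad and contact force between green_pencil and green_bay above 0.02 N and angle between green_pencil's own x axis and vertical between 1.47 and 1.67 rad and z of green_pencil in the frame of green_bay below 0.02 m and distance of each of blue_carton, red_driver, brown_pencil from where it was at the start of the episode below 0.02 m); the robot touches nothing.
It fails at once if the blue-labelled carton is moved more than 30 mm (distance of blue_carton from where it was at the start of the episode above 0.03 m).
It fails at once if the red screwdriver is moved more than 30 mm (distance of red_driver from where it was at the start of the episode above 0.03 m).
It fails at once if the brown pencil is moved more than 30 mm (distance of brown_pencil from where it was at the start of the episode above 0.03 m).
It also fails if it takes over 93 s, if anything falls off the work surface, if the arm or the gripper's body presses on something with over 40 N, if the wrist force passes 120 N, or if a joint passes its speed limit or range.

### The arm

A 6-joint arm with a two-finger parallel gripper is mounted at the origin on a cart in front of the work surface, level with it; the furniture and walls round the work are solid. World frame = base frame: x ahead of the robot, y to its left, z up, the work surface at z = 0. Lengths are in m, angles in rad, forces in N, time in s.
With the tool pointing down it reaches from about 0.3 to 0.95 m from the base axis. Payload 3.1 kg.
Tool frame: the origin (TCP) lies on the centre line of the jaws, within the pads' length; the fingertips stand 19 mm ahead of it and the grasp point (between the pads) is the TCP (arm.tip_reach is the distance from the TCP to the fingertips, in m); z points along the fingers, y is the line along which they close (so a half turn about z gives the same grasp; the last joint's range is limited). The gripper opens to 85 mm and grips with 20 to 120 N. Pads are 22 mm wide; open, the fingers measure 114 mm over their backs; the gripper's body (76 mm by 85 mm) begins 54 mm behind the grasp point. The pads swing forward as they close: fully open they stand 13 mm farther back than shut.
Start: joints at [-0.07, 0.308, 1.634, -0, 1.2, -0.07], TCP at [0.625, -0, 0.228] pointing down, gripper open.
Joint ranges: [-3.06, 3.06], [-0.79, 1.96], [0.05, 2.63], [-1.19, 4.34], [0.05, 2.64], [-2.94, 2.94]. Speed limits (rad/s): [2.79, 2.79, 3.14, 3.14, 3.14, 3.14].

### API

Orientations are given as a 3x3 rotation matrix whose columns are the frame's x, y, z axes.
In Python, from rig import telemetry, imaging, ticket, arm gives the robot as it stands.
- The arm moves only by the tool play_rows, never from a script. Its argument "targets" is a list that holds one entry, the list of rows, each a list of 7 numbers: the turn, a rotation vector about the world's x, y, z in degrees, then the shift along the world's x, y, z in cm, then the finger opening in cm, from 0 to 8.54. A call has exactly 8 rows; each row shifts and turns the commanded pose from where the row before left it; what a row does not reach is not made up. A row lasts 1/10 s, in which the tool goes at most 50 mm and 8.59 degrees, less where a joint would pass 70% of its speed; a pose out of reach is approached as far as the arm can. A call is refused whole if a number of a shift passes 5 or a number of a turn 8.59, either way. A call with a gripper value outside its range is refused whole. The fingers move at their own pace and stop on an object; "newtons" is the grip in N (left out, the last holds). Time passes only in rows, so rows that do not move let the fingers close, or fill a call up. It gives the time, the measured TCP pose, the force, the opening and the grip force at its end, in the units of the state.
- telemetry.read_state(): the state, without advancing time (a new reading comes with each control period).
- imaging.get_image(name): name is "scene" or "side" or "wrist"; returns a dict with "frame" (384x512x3 uint8, red, green, blue), "mtx" (3x3 intrinsics, pixels), "R" (3x3) and "t" (3): a world point X has camera coordinates R X + t. Camera axes: x right, y down, z forward; pixel columns grow to the right and rows downward; lengths in m; the calibration is good to about 2 mm. The wrist camera is an equidistant fisheye: a pixel r from the principal point sees the ray r / f radians off the axis. A picture is of the moment at which its call begins. There is no depth.
- ticket.sign_off(): hands the job in; it is judged then, once.
The state is a dict: "t": time; "q": joint angles; "qvel": joint speeds; "tau": joint torques, N m; "tcp_pos": TCP position; "tcp_rot": TCP orientation; "ft_force": force on the tool from outside, world axes, zero at the start; "wrist_torque": the same for the moment, N m; "finger_gap": finger opening in m; "gripper_force": force on a finger pad.
Only numpy, scipy, OpenCV 4.12 (cv2) and the standard library are available. Lean on these libraries where they do the work, as an engineer would, in place of code of your own. Each camera call takes 0.05 s, during which the arm holds its last target. There are 200 camera calls.

## Working session

There is one attempt and no reset: what is moved stays moved. The work goes in short steps, Python scripts to look and compute and a tool call to move; the robot and the scene stay as the last step left them, time stands still between calls to the robot, and variables do not carry over. Pictures are saved under pics/ and viewed, at most 17 in all, crops included, and the job is handed in when it is done.

Besides the shell and the picture viewer there is one more tool, called after ">>>" by a JSON object that holds its "name" and its "arguments". play_rows: Moves the arm, as the interface text tells. Its arguments: {"type":"object","properties":{"targets":{"type":"array"},"newtons":{"type":"number"}},"required":["targets"]}

```bash
mkdir -p pics; ls; python3 - <<'E'
from rig import telemetry, imaging, ticket, arm
import cv2
for n in("scene","side","wrist"):
    d=imaging.get_image(n); cv2.imwrite(f"pics/{n}0.png",cv2.resize(d["frame"][:,:,::-1],(800,600),interpolation=cv2.INTER_CUBIC))
    print(n,d["mtx"].tolist(),d["R"].round(4).tolist(),d["t"].round(4).tolist())
print(arm.tip_reach,telemetry.read_state())
E
```

```text
pics
scene [[430.5694916548267, 0.0, 258.1466373358084], [0.0, 430.5694916548267, 189.96896037912862], [0.0, 0.0, 1.0]] [[0.7411, -0.6712, -0.0195], [-0.3265, -0.3349, -0.8839], [0.5867, 0.6614, -0.4673]] [-0.451, 0.1906, 1.2211]
side [[409.75789151192106, 0.0, 253.0755036561989], [0.0, 409.75789151192106, 195.70034602118386], [0.0, 0.0, 1.0]] [[0.8753, -0.4835, 0.0099], [-0.2724, -0.5099, -0.816], [0.3996, 0.7115, -0.578]] [-0.4777, 0.1361, 1.1943]
wrist [[297.3186396354542, 0.0, 256.3584915169923], [0.0, 297.3186396354542, 196.75689862569598], [0.0, 0.0, 1.0]] [[1.0, 0.0004, -0.0024], [0.0011, -0.96, 0.2799], [-0.0022, -0.2799, -0.96]] [-0.6236, -0.0374, 0.3792]
0.019 {'t': 0.15, 'q': array([-6.96822314e-02,  3.08874728e-01,  1.63489366e+00, -3.76404031e-05,
        1.19971697e+00, -6.96893129e-02]), 'qvel': array([-0.00130093, -0.00084502, -0.00387299, -0.00099117, -0.00085042,
       -0.00189542]), 'tau': array([-7.71605373e-04, -4.15801048e+01, -2.77146006e+01, -1.83032253e-04,
        6.02632252e-03, -2.39092765e-05]), 'tcp_pos': array([6.24335601e-01, 1.88865884e-05, 2.26567716e-01]), 'tcp_rot': array([[-2.06723648e-05,  9.99998213e-01, -1.89055055e-03],
       [ 9.99999995e-01,  2.08553839e-05,  9.67876172e-05],
       [ 9.68268723e-05, -1.89054854e-03, -9.99998208e-01]]), 'ft_force': array([-0.1215552 , -0.25765114,  0.78139184]), 'wrist_torque': array([-0.04614468, -0.08247776, -0.04427064]), 'gripper_force': 0.0, 'finger_gap': 0.0854061110466603}
```

View pics/scene0.png

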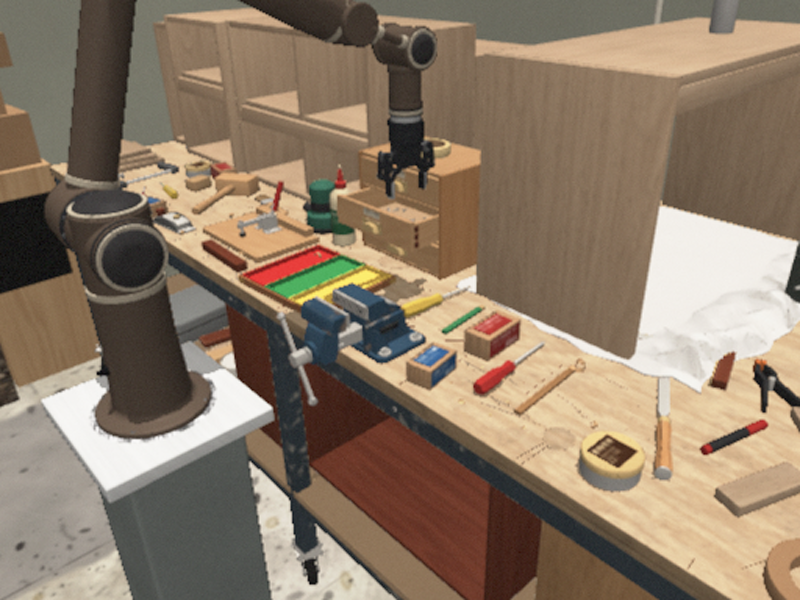

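View pics/wrist0.png

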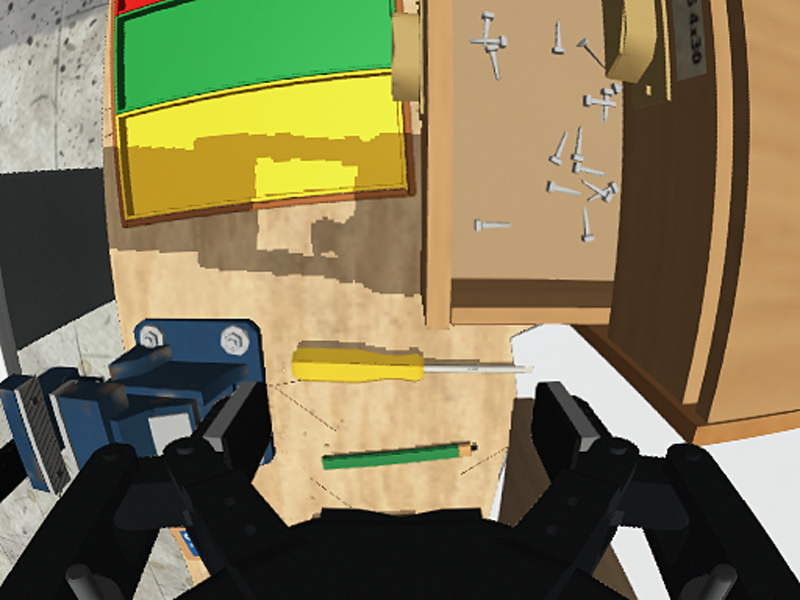

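View pics/side0.png

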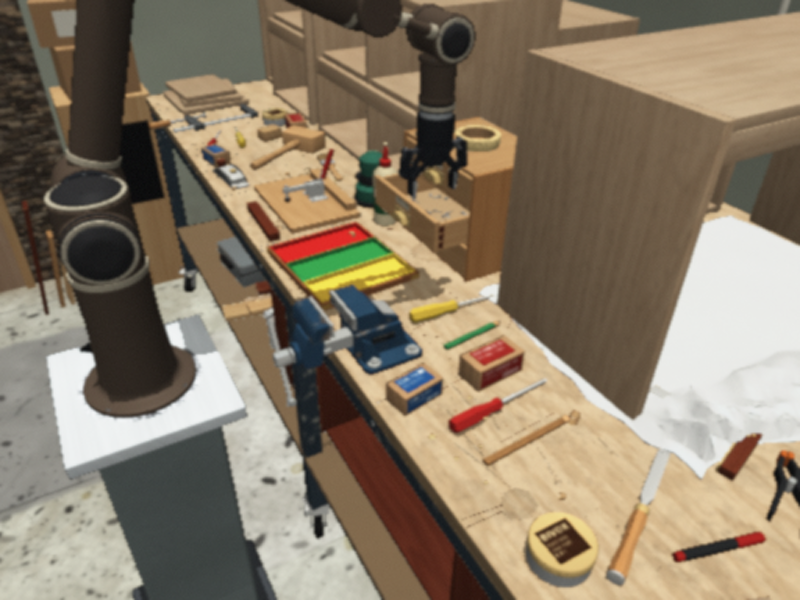

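The wrist view shows the yellow screwdriver from (292,361) to (533,369) and the green pencil from (323,463) to (478,446). The bays run red, green, yellow towards the robot's right. In the side view the red carton is near (491,362), with the blue carton at (414,388), the red driver at (497,405) and the brown pencil at (530,437).

```bash
cat > h.py <<'E'
from rig import telemetry, imaging, ticket, arm
import numpy as np, cv2
def ray(d,u,v,s=1.5625):
    K=d["mtx"]; a=((u+.5)/s-.5-K[0,2])/K[0,0]; b=((v+.5)/s-.5-K[1,2])/K[1,1]
    if d["name"]=="wrist":
        r=np.hypot(a,b); c=np.array([a*np.sin(r)/r,b*np.sin(r)/r,np.cos(r)])
    else: c=np.array([a,b,1.])
    R=np.array(d["R"]); return -R.T@d["t"], R.T@c
def w(d,u,v,z):
    o,k=ray(d,u,v); return (o+k*(z-o[2])/k[2]).round(4)
def get(n,f=None):
    d=imaging.get_image(n); d["name"]=n
    if f: cv2.imwrite(f"pics/{f}.png",cv2.resize(d["frame"][:,:,::-1],(800,600),interpolation=cv2.INTER_CUBIC))
    return d
E
python3 - <<'E'
from h import *
d=get("wrist")
for n,u,v,z in[("drv back",292,361,.013),("drv tip",533,369,.013),("handle/shaft",423,366,.013),("pen b",323,463,.004),("pen lead",478,446,.004),("caddy c1",122,226,.02),("caddy c2",412,193,.02),("ybay TL",120,115,.022),("ybay TR",404,72,.022),("ybay BL",124,220,.022),("ybay BR",408,190,.022),("gbay TL",118,20,.022),("vise",265,330,0.02)]: print(n,w(d,u,v,z))
d=get("side")
for n,u,v,z in[("pen b",445,347,.004),("pen l",497,324,.004),("red A",459,362,.05),("red B",492,338,.05),("red C",523,350,.05),("red D",488,375,.05),("bl A",387,382,.042),("bl B",416,365,.042),("bl C",442,378,.042),("bl D",412,396,.042),("rdr b",451,426,.013),("rdr t",545,381,.013),("bp",487,460,.004),("bp",578,415,.004),("caddy l",270,247,.02),("caddy t",355,226,.02),("caddy r",414,271,.02)]: print(n,w(d,u,v,z))
c=d["frame"][190:310,230:390,::-1]; cv2.imwrite("pics/c1.png",cv2.resize(c,(800,600),interpolation=cv2.INTER_CUBIC))
E
```

```text
drv back [ 0.5307 -0.0821  0.013 ]
drv tip [ 0.7387 -0.0899  0.013 ]
handle/shaft [ 0.6425 -0.0857  0.013 ]
pen b [ 0.5485 -0.1938  0.004 ]
pen lead [ 0.6969 -0.1734  0.004 ]
caddy c1 [0.3828 0.0409 0.02  ]
caddy c2 [0.6322 0.0575 0.02  ]
ybay TL [0.387  0.1371 0.022 ]
ybay TR [0.6261 0.1504 0.022 ]
ybay BL [0.3869 0.0461 0.022 ]
ybay BR [0.6292 0.0599 0.022 ]
gbay TL [0.3802 0.226  0.022 ]
vise [ 0.5113 -0.0518  0.02  ]
pen b [ 0.5509 -0.1935  0.004 ]
pen l [ 0.6879 -0.1805  0.004 ]
red A [ 0.5171 -0.2892  0.05  ]
red B [ 0.6121 -0.2599  0.05  ]
red C [ 0.6418 -0.3169  0.05  ]
red D [ 0.5429 -0.3434  0.05  ]
bl A [ 0.3803 -0.2668  0.042 ]
bl B [ 0.4488 -0.2513  0.042 ]
bl C [ 0.4717 -0.3039  0.042 ]
bl D [ 0.4013 -0.3187  0.042 ]
rdr b [ 0.4388 -0.3874  0.013 ]
rdr t [ 0.6536 -0.3743  0.013 ]
bp [ 0.4543 -0.4716  0.004 ]
bp [ 0.6548 -0.4641  0.004 ]
caddy l [0.3718 0.3182 0.02  ]
caddy t [0.6014 0.3182 0.02  ]
caddy r [0.6261 0.0589 0.02  ]
```

View pics/c1.png

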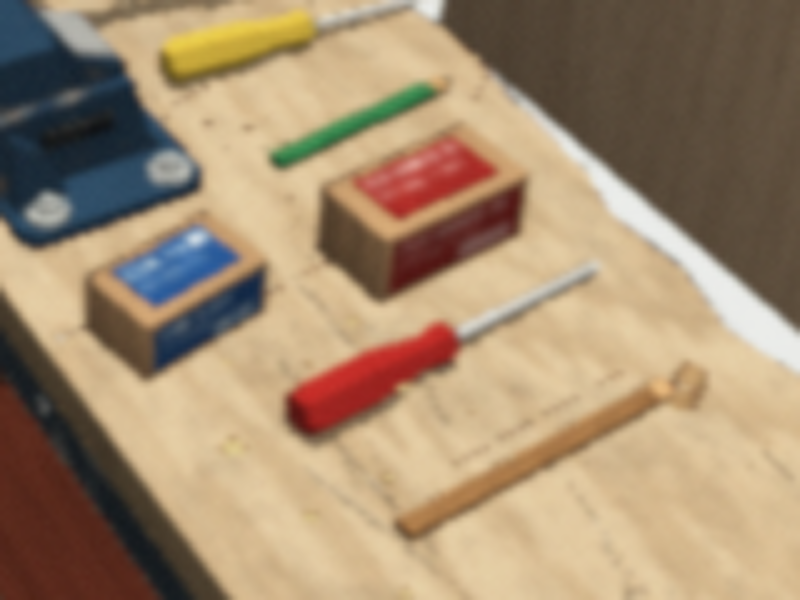

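The crop shows the red carton clear of its neighbours, with about 30 mm to the red driver. I go above the screwdriver first.

>>> {"name": "play_rows", "arguments": {"targets": [[[0, 0, 8.5, -0.6, -1.2, 0, 8.54], [0, 0, 8.5, -0.6, -1.2, 0, 8.54], [0, 0, 8.5, -0.6, -1.2, 0, 8.54], [0, 0, 8.5, -0.6, -1.2, 0, 8.54], [0, 0, 8.5, -0.6, -1.2, 0, 8.54], [0, 0, 8.5, -0.6, -1.2, 0, 8.54], [0, 0, 8.5, -0.6, -1.2, 0, 8.54], [0, 0, 8.5, -0.6, 0, 0, 8.54]]]}}

```text
t: 1.05
tcp_pos: [0.5767, -0.0854, 0.2275]
tcp_rot: [[-0.929, 0.37, -0.0], [0.37, 0.929, -0.001], [-0.0, -0.001, -1.0]]
ft_force: [0.1, 0.2, 0.5]
finger_gap: 0.0854
gripper_force: 0.0
```

>>> {"name": "play_rows", "arguments": {"targets": [[[0, 0, 8.5, 0, 0, -2, 7], [0, 0, 8.5, 0, 0, -2, 7], [0, 0, 2.8, 0, 0, -2, 7], [0, 0, 0, 0, 0, -1, 7], [0, 0, 0, 0, 0, 0, 7], [0, 0, 0, 0, 0, 0, 7], [0, 0, 0, 0, 0, 0, 7], [0, 0, 0, 0, 0, 0, 7]]]}}

```text
t: 1.85
tcp_pos: [0.5779, -0.0842, 0.1588]
tcp_rot: [[-0.999, 0.039, 0.002], [0.039, 0.999, -0.001], [-0.002, -0.0, -1.0]]
ft_force: [-0.2, -0.1, 0.1]
finger_gap: 0.0701
gripper_force: 0.0
```

```bash
python3 - <<'E'
from h import *
d=get("wrist","w1"); s=telemetry.read_state(); print(s["tcp_pos"],s["tcp_rot"].round(3).tolist(),s["q"].round(2)); print(d["R"].round(4).tolist(),d["t"].tolist())
E
```

```text
[ 0.57778913 -0.08416805  0.15870424] [[-0.999, 0.039, 0.002], [0.039, 0.999, -0.0], [-0.002, -0.0, -1.0]] [-0.22  0.3   1.79 -0.    1.05 -1.75]
[[0.0382, 0.9993, -0.0013], [0.959, -0.0363, 0.2812], [0.2809, -0.012, -0.9597]] [0.06280344267928734, -0.5746990966576845, 0.14959863244056643]
```

View pics/w1.png

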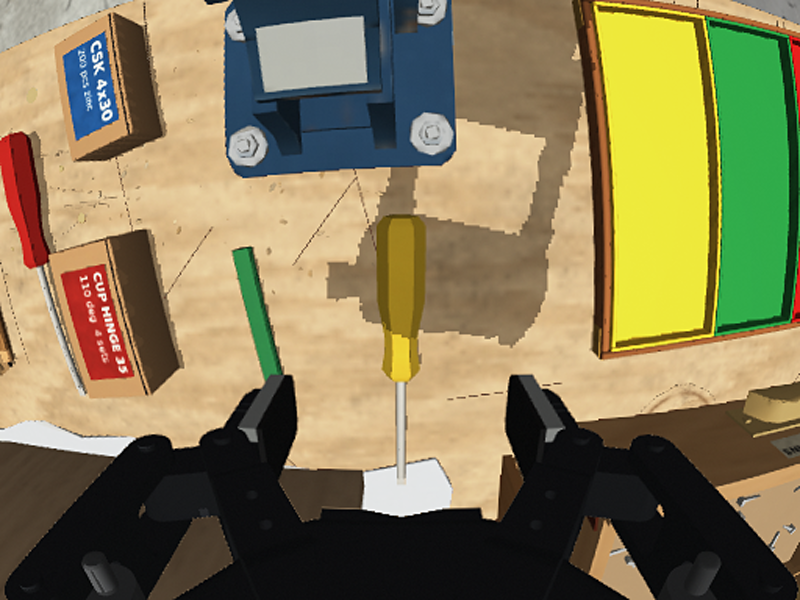

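The driver runs from (402,215) to (402,483) with its shoulder at (400,380). The pencil starts at (243,249). The red carton top has corners at (48,252), (102,238), (148,393) and (83,396), and the red driver shaft lies beside it at (40,268)–(83,392).

```bash
python3 - <<'E'
from h import *
d=get("wrist")
for n,u,v,z in[("drv back",402,215,.0135),("drv tip",402,483,.013),("shoulder",400,380,.0135),("pen b",243,249,.004),("pen mid",272,374,.004),("red",48,252,.05),("red",102,238,.05),("red",148,393,.05),("red",83,396,.05),("red base far",183,368,.0),("red base near",146,231,0),("rd sh",40,268,.013),("rd tip",83,392,.013),("rd b",15,133,.013),("y TL",596,8,.022),("y BL",614,348,.022),("y TR",706,18,.022),("y BR",716,332,.022),("caddy BL",604,357,.02),("vice",455,165,.01)]: print(n,w(d,u,v,z))
E
```

```text
drv back [ 0.5315 -0.0824  0.0135]
drv tip [ 0.7341 -0.0899  0.013 ]
shoulder [ 0.6438 -0.088   0.0135]
pen b [ 0.549  -0.1913  0.004 ]
pen mid [ 0.6414 -0.1814  0.004 ]
red [ 0.5319 -0.3268  0.05  ]
red [ 0.5274 -0.2745  0.05  ]
red [ 0.6356 -0.2608  0.05  ]
red [ 0.6406 -0.3237  0.05  ]
red base far [ 0.6381 -0.2565  0.    ]
red base near [ 0.5303 -0.2696  0.    ]
rd sh [ 0.5476 -0.3752  0.013 ]
rd tip [ 0.6562 -0.3574  0.013 ]
rd b [ 0.4341 -0.3897  0.013 ]
y TL [0.3927 0.0483 0.022 ]
y BL [0.6246 0.0636 0.022 ]
y TR [0.3832 0.1395 0.022 ]
y BR [0.6179 0.1559 0.022 ]
caddy BL [0.6318 0.0573 0.02  ]
vice [ 0.5008 -0.0479  0.01  ]
```

>>> {"name": "play_rows", "arguments": {"targets": [[[0, 0, 0, -0.3, 0, -3.5, 5.5], [0, 0, 0, 0, 0, -3.5, 5.5], [0, 0, 0, 0, 0, -3, 5.5], [0, 0, 0, 0, 0, -2.2, 5.5], [0, 0, 0, 0, 0, -1.5, 5.5], [0, 0, 0, 0, 0, 0, 5.5], [0, 0, 0, 0, 0, 0, 2], [0, 0, 0, 0, 0, 0, 2]]], "newtons": 50}}

```text
t: 2.75
tcp_pos: [0.5756, -0.0844, 0.0222]
tcp_rot: [[-0.999, 0.038, 0.003], [0.038, 0.999, -0.001], [-0.003, -0.001, -1.0]]
ft_force: [0.4, -0.7, 0.5]
finger_gap: 0.0268
gripper_force: 0.0
```

>>> {"name": "play_rows", "arguments": {"targets": [[[0, 0, 0, 0, 0, 0, 2], [0, 0, 0, 0, 0, 0, 2], [0, 0, 0, 0, 0, 1, 2], [0, 0, 0, 0, 0, 3, 2], [0, 0, 0, 0, 0, 4, 2], [0, 0, 0, 0, 0, 4, 2], [0, 0, 0, 0, 0, 4, 2], [0, 0, 0, 0, 0, 2, 2]]]}}

```text
t: 3.55
tcp_pos: [0.5764, -0.0845, 0.2063]
tcp_rot: [[-0.999, 0.038, 0.008], [0.038, 0.999, -0.002], [-0.008, -0.001, -1.0]]
ft_force: [-0.2, -0.6, 0.1]
finger_gap: 0.0198
gripper_force: 0.0
```

```bash
python3 - <<'E'
from h import *
d=get("wrist","w2"); s=telemetry.read_state(); print(s["tcp_pos"],s["finger_gap"])
E
```

```text
[ 0.57795995 -0.0848638   0.20885464] 0.020094728086846227
```

View pics/w2.png

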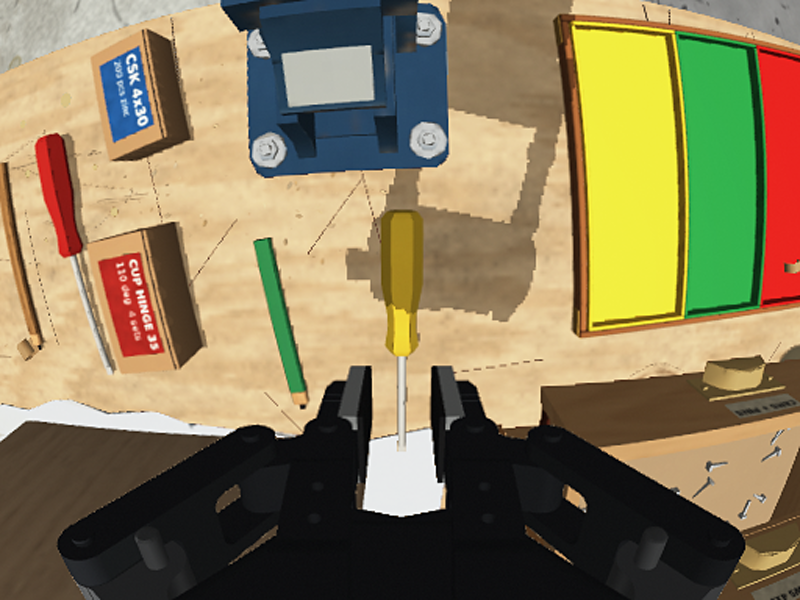

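The driver still lies in place, from (402,210) to (402,450), and the fingers are empty. I check whether it moved and then retry.

```bash
python3 - <<'E'
from h import *
d=get("wrist")
for n,u,v,z in[("drv back",402,210,.0135),("drv tip",402,450,.013),("shoulder",400,355,.0135),("handle L",381,260,.0135),("handle R",423,260,.0135)]: print(n,w(d,u,v,z))
E
```

```text
drv back [ 0.5341 -0.0835  0.0135]
drv tip [ 0.7393 -0.0911  0.013 ]
shoulder [ 0.6479 -0.0893  0.0135]
handle L [ 0.5709 -0.1005  0.0135]
handle R [ 0.5721 -0.0692  0.0135]
```

>>> {"name": "play_rows", "arguments": {"targets": [[[0, 0, 0, -0.3, 0, -4, 5], [0, 0, 0, 0, 0, -4, 5], [0, 0, 0, 0, 0, -4, 5], [0, 0, 0, 0, 0, -3.2, 5], [0, 0, 0, 0, 0, -2, 5], [0, 0, 0, 0, 0, -1.7, 5], [0, 0, 0, 0, 0, 0, 5], [0, 0, 0, 0, 0, 0, 5]]], "newtons": 60}}

```text
t: 4.45
tcp_pos: [0.57, -0.0838, 0.0108]
tcp_rot: [[-0.999, 0.038, -0.002], [0.038, 0.999, 0.0], [0.002, 0.0, -1.0]]
ft_force: [0.2, -0.1, 0.4]
finger_gap: 0.0508
gripper_force: 0.0
```

```bash
python3 - <<'E'
from h import *
d=get("side"); c=d["frame"][120:264,200:392,::-1]; cv2.imwrite("pics/c2.png",cv2.resize(c,(800,600),interpolation=cv2.INTER_CUBIC)); print(telemetry.read_state()["tcp_pos"])
E
```

```text
[ 0.57114948 -0.08404464  0.01183882]
```

View pics/c2.png

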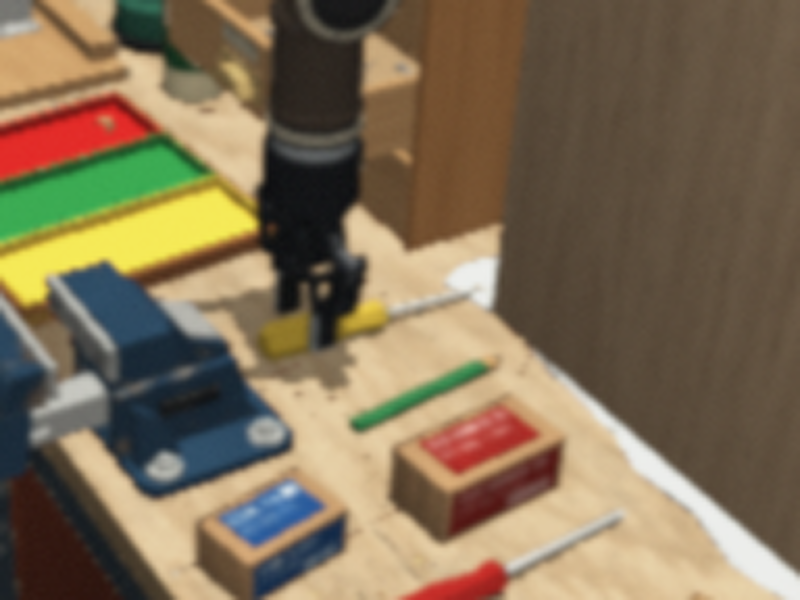

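>>> {"name": "play_rows", "arguments": {"targets": [[[0, 0, 0, 0.4, 0, 0.5, 5], [0, 0, 0, 0, 0, 0, 4], [0, 0, 0, 0, 0, 0, 0], [0, 0, 0, 0, 0, 0, 0], [0, 0, 0, 0, 0, 0, 0], [0, 0, 0, 0, 0, 0, 0], [0, 0, 0, 0, 0, 0, 0], [0, 0, 0, 0, 0, 0, 0]]], "newtons": 60}}

```text
t: 5.3
tcp_pos: [0.5757, -0.0843, 0.0176]
tcp_rot: [[-0.999, 0.038, 0.001], [0.038, 0.999, -0.0], [-0.001, -0.0, -1.0]]
ft_force: [-0.5, 0.1, 6.1]
finger_gap: 0.0178
gripper_force: 52.3
```

>>> {"name": "play_rows", "arguments": {"targets": [[[0, 0, 0, 0, 0, 0.5, 0], [0, 0, 0, 0, 0, 1, 0], [0, 0, 0, 0, 0, 2, 0], [0, 0, 0, 0, 0, 2, 0], [0, 0, 0, 0, 0, 0, 0], [0, 0, 0, 0, 0, 0, 0], [0, 0, 0, 0, 0, 0, 0], [0, 0, 0, 0, 0, 0, 0]]]}}

```text
t: 6.1
tcp_pos: [0.5738, -0.0837, 0.0702]
tcp_rot: [[-0.999, 0.038, -0.003], [0.038, 0.999, 0.001], [0.003, 0.0, -1.0]]
ft_force: [0.3, 0.4, -1.3]
finger_gap: 0.0179
gripper_force: 50.6
```

```bash
python3 - <<'E'
from h import *
a=get("wrist")["frame"]; b=cv2.resize(get("side")["frame"][150:246,250:378],(512,384),interpolation=cv2.INTER_CUBIC)
cv2.imwrite("pics/c3.png",cv2.resize(np.hstack([a,b])[:,:,::-1],(800,300),interpolation=cv2.INTER_AREA)); s=telemetry.read_state();print(s["tcp_pos"],s["finger_gap"],s["gripper_force"])
E
```

```text
[ 0.57410371 -0.08382183  0.07042737] 0.017918183691848985 50.58116368018091
```

View pics/c3.png

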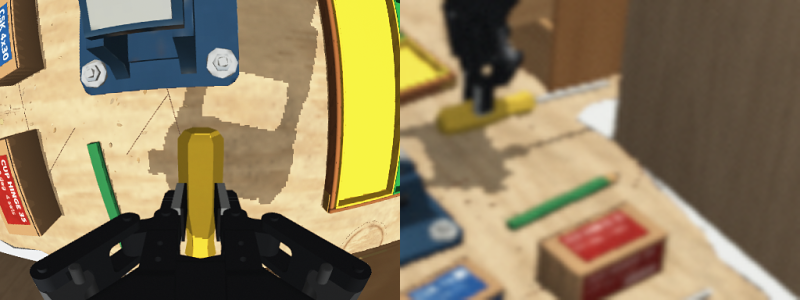

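The driver is held and level. I triangulate the drawer knob and corner before carrying past.

```bash
python3 - <<'E'
from h import *
K=get("wrist")["mtx"]
A=dict(name="wrist",mtx=K,R=np.array([[1.0,.0004,-.0024],[.0011,-.96,.2799],[-.0022,-.2799,-.96]]),t=np.array([-.6236,-.0374,.3792]))
B=dict(name="wrist",mtx=K,R=np.array([[0.0382,0.9993,-0.0013],[0.959,-0.0363,0.2812],[0.2809,-0.012,-0.9597]]),t=np.array([.0628034,-.574699,.1495986]))
def tri(a,b):
    (o1,k1),(o2,k2)=a,b
    x=np.linalg.lstsq(np.c_[k1,-k2],o2-o1,rcond=None)[0]; return (o1+k1*x[0]).round(3),(o2+k2*x[1]).round(3)
S=get("side")
print("knob A/B",tri(ray(A,405,55),ray(B,780,400)))
print("knob A/side",tri(ray(A,393,100),ray(S,404,222)))
print("drawer corner A/B",tri(ray(A,427,325),ray(B,500,458)))
E
```

```text
knob A/B (array([0.626, 0.137, 0.122]), array([0.626, 0.138, 0.122]))
knob A/side (array([0.62 , 0.111, 0.125]), array([0.625, 0.108, 0.124]))
drawer corner A/B (array([ 0.64 , -0.021,  0.097]), array([ 0.652, -0.035,  0.102]))
```

>>> {"name": "play_rows", "arguments": {"targets": [[[0, 0, 0, 0, 0, 4, 0], [0, 0, 0, 0, 0, 5, 0], [0, 0, 0, -1, 0, 4, 0], [0, 0, 0, -4, 0, 0, 0], [0, 0, 0, -4, 0, 0, 0], [0, 0, 0, -4, 0, 0, 0], [0, 0, 0, -3, 0, 0, 0], [0, 0, 0, -1.4, 0, 0, 0]]]}}

```text
t: 7.1
tcp_pos: [0.3977, -0.0835, 0.2008]
tcp_rot: [[-0.999, 0.039, -0.003], [0.039, 0.999, 0.001], [0.003, 0.0, -1.0]]
ft_force: [0.1, 0.0, -1.2]
finger_gap: 0.018
gripper_force: 50.8
```

>>> {"name": "play_rows", "arguments": {"targets": [[[0, 0, 1, 0, 3, 0, 0], [0, 0, 1, 0, 4, 0, 0], [0, 0, 1.1, 0, 4, 0, 0], [0, 0, 1, 0, 4, 0, 0], [0, 0, 1, 0, 2, 0, 0], [0, 0, 1, 0, 1, -3, 0], [0, 0, 0, 0, 0, -4, 0], [0, 0, 0, 0, 0, -3, 0]]]}}

```text
t: 7.9
tcp_pos: [0.4003, 0.0965, 0.1001]
tcp_rot: [[-0.998, -0.069, -0.001], [-0.069, 0.998, -0.0], [0.001, -0.0, -1.0]]
ft_force: [-0.6, 0.3, -1.0]
finger_gap: 0.018
gripper_force: 50.9
```

>>> {"name": "play_rows", "arguments": {"targets": [[[0, 0, 0, 1, 0, -1, 0], [0, 0, 0, 1.5, 0, 0, 0], [0, 0, 0, 1.5, 0, 0, 0], [0, 0, 0, 0, 0, 0, 0], [0, 0, 0, 0, 0, 0, 0], [0, 0, 0, 0, 0, 0, 0], [0, 0, 0, 0, 0, 0, 0], [0, 0, 0, 0, 0, 0, 0]]]}}

```text
t: 8.7
tcp_pos: [0.4404, 0.096, 0.0916]
tcp_rot: [[-0.998, -0.068, -0.0], [-0.068, 0.998, -0.0], [0.0, 0.0, -1.0]]
ft_force: [-0.1, -0.0, -2.0]
finger_gap: 0.0182
gripper_force: 50.9
```

```bash
python3 - <<'E'
from h import *
d=get("wrist","w4"); s=telemetry.read_state();print(s["tcp_pos"],s["finger_gap"],s["gripper_force"],s["tcp_rot"].round(3).tolist())
E
```

```text
[0.44055844 0.09597045 0.09163028] 0.017851827214087856 50.92990044504404 [[-0.998, -0.068, -0.0], [-0.068, 0.998, -0.0], [0.0, -0.0, -1.0]]
```

View pics/w4.png

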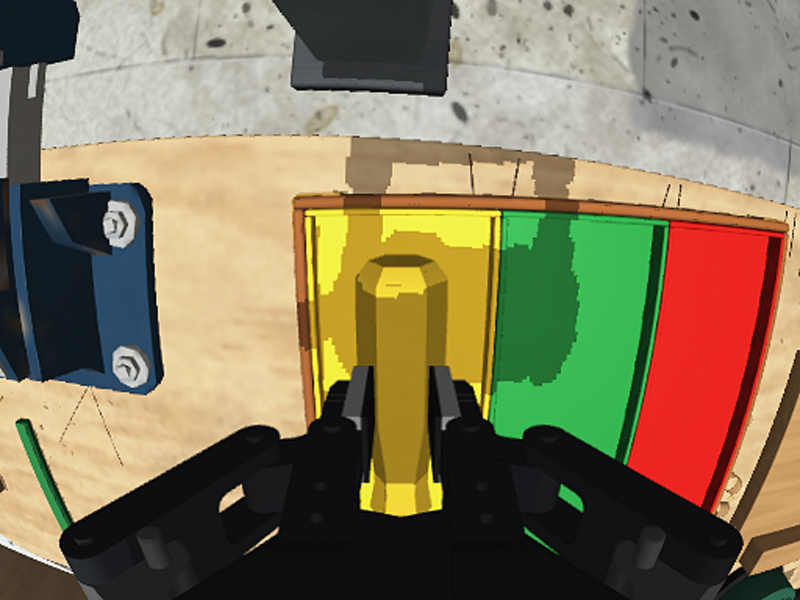

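The driver is centred over the yellow bay, with its handle end at (402,258) and the bay's near wall at v≈212.

```bash
python3 - <<'E'
from h import *
d=get("wrist")
for n,u,v,z in[("back",402,256,.0875),("hL",357,320,.0875),("hR",447,320,.0875),("bay nL",305,212,.022),("bay nR",498,214,.022),("bayL",313,390,.022),("bayR",490,390,.022),("caddy L",295,197,.02),("caddy R",788,225,.02)]: print(n,w(d,u,v,z))
E
```

```text
back [0.3957 0.0928 0.0875]
hL [0.4188 0.079  0.0875]
hR [0.4167 0.1096 0.0875]
bay nL [0.3888 0.0467 0.022 ]
bay nR [0.3835 0.1373 0.022 ]
bayL [0.4803 0.0521 0.022 ]
bayR [0.4739 0.1445 0.022 ]
caddy L [0.3819 0.0411 0.02  ]
caddy R [0.364 0.328 0.02 ]
```

>>> {"name": "play_rows", "arguments": {"targets": [[[0, 0, 0, 0.3, 0, -2, 0], [0, 0, 0, 0, 0, -2, 0], [0, 0, 0, 0, 0, -1.4, 0], [0, 0, 0, 0, 0, -0.7, 0], [0, 0, 0, 0, 0, -0.3, 0], [0, 0, 0, 0, 0, 0, 0], [0, 0, 0, 0, 0, 0, 0], [0, 0, 0, 0, 0, 0, 0]]]}}

```text
t: 9.6
tcp_pos: [0.4448, 0.0961, 0.0283]
tcp_rot: [[-0.998, -0.068, 0.002], [-0.068, 0.998, 0.0], [-0.002, 0.0, -1.0]]
ft_force: [-0.6, 0.4, -1.0]
finger_gap: 0.0178
gripper_force: 50.9
```

>>> {"name": "play_rows", "arguments": {"targets": [[[0, 0, 0, 0, 0, 0, 2.8], [0, 0, 0, 0, 0, 0, 2.8], [0, 0, 0, 0, 0, 0, 2.8], [0, 0, 0, 0, 0, 0, 2.8], [0, 0, 0, 0, 0, 2, 2.8], [0, 0, 0, 0, 0, 4, 2.8], [0, 0, 0, 0, 0, 5, 7], [0, 0, 0, 0, 0, 5, 7]]]}}

```text
t: 10.4
tcp_pos: [0.4431, 0.0958, 0.1887]
tcp_rot: [[-0.998, -0.068, -0.002], [-0.068, 0.998, -0.0], [0.002, -0.0, -1.0]]
ft_force: [1.4, -0.2, 0.8]
finger_gap: 0.0562
gripper_force: 0.0
```

>>> {"name": "play_rows", "arguments": {"targets": [[[0, 0, 3, 0, -4, 1, 6], [0, 0, 0, 0, -4.5, 0, 6], [0, 0, 0, 0, -4.5, 0, 6], [0, 0, 0, 2, -4, 0, 6], [0, 0, 0, 3, -4, 0, 6], [0, 0, 0, 3, -4, 0, 6], [0, 0, 0, 4, -2.8, 0, 6], [0, 0, 0, 4, 0, 0, 6]]]}}

```text
t: 11.2
tcp_pos: [0.605, -0.1865, 0.1975]
tcp_rot: [[-0.993, -0.115, 0.0], [-0.115, 0.993, -0.002], [-0.0, -0.002, -1.0]]
ft_force: [0.4, -0.6, 0.2]
finger_gap: 0.0599
gripper_force: 0.0
```

>>> {"name": "play_rows", "arguments": {"targets": [[[0, 0, 0, 1.9, 0, -2, 6], [0, 0, 0, 0, 0, -3, 6], [0, 0, 0, 0, 0, -3, 6], [0, 0, 0, 0, 0, -2, 6], [0, 0, 0, 0, 0, 0, 6], [0, 0, 0, 0, 0, 0, 6], [0, 0, 0, 0, 0, 0, 6], [0, 0, 0, 0, 0, 0, 6]]]}}

```text
t: 12.0
tcp_pos: [0.6244, -0.1826, 0.0997]
tcp_rot: [[-0.993, -0.12, 0.003], [-0.12, 0.993, -0.001], [-0.003, -0.002, -1.0]]
ft_force: [0.0, -0.3, -0.5]
finger_gap: 0.0597
gripper_force: 0.0
```

```bash
python3 - <<'E'
from h import *
d=get("wrist","w5"); s=telemetry.read_state();print(s["tcp_pos"],s["tcp_rot"].round(3).tolist())
E
```

```text
[ 0.62425972 -0.18248264  0.09955247] [[-0.993, -0.12, 0.003], [-0.12, 0.993, -0.001], [-0.003, -0.002, -1.0]]
```

View pics/w5.png

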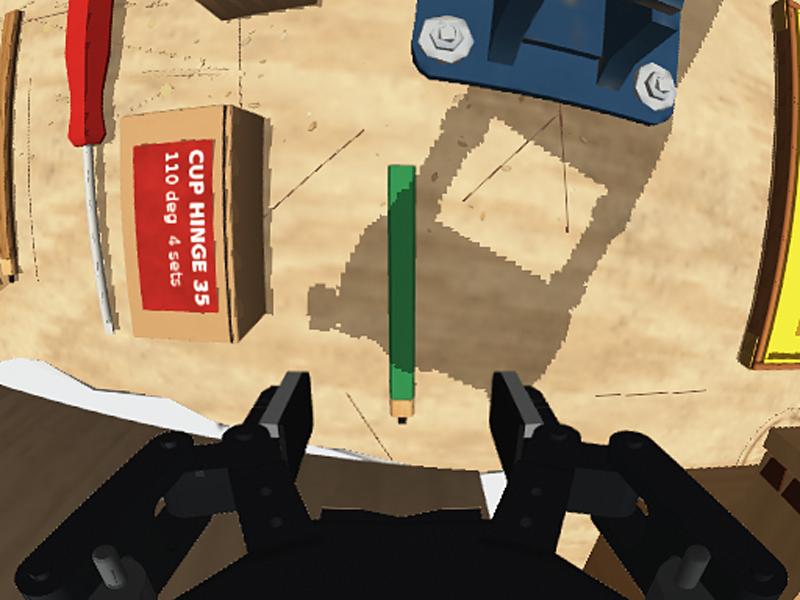

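>>> {"name": "play_rows", "arguments": {"targets": [[[0, 0, 0, -0.1, 0, -2.5, 4], [0, 0, 0, 0, 0, -2.5, 4], [0, 0, 0, 0, 0, -2, 4], [0, 0, 0, 0, 0, -0.9, 3], [0, 0, 0, 0, 0, 0, 0], [0, 0, 0, 0, 0, 0, 0], [0, 0, 0, 0, 0, 0, 0], [0, 0, 0, 0, 0, 0, 0]]], "newtons": 40}}

```text
t: 12.85
tcp_pos: [0.6232, -0.1824, 0.0201]
tcp_rot: [[-0.993, -0.12, 0.003], [-0.12, 0.993, -0.001], [-0.002, -0.001, -1.0]]
ft_force: [1.0, 0.0, 0.6]
finger_gap: -0.0001
gripper_force: 0.0
```

The fingers shut on nothing, so the tips probably sit higher than I assumed. I look from the side before going lower.

```bash
python3 - <<'E'
from h import *
d=get("side"); c=d["frame"][160:232,260:356,::-1]; cv2.imwrite("pics/c5.png",cv2.resize(c,(800,600),interpolation=cv2.INTER_CUBIC))
E
```

```text
(no output)
```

View pics/c5.png

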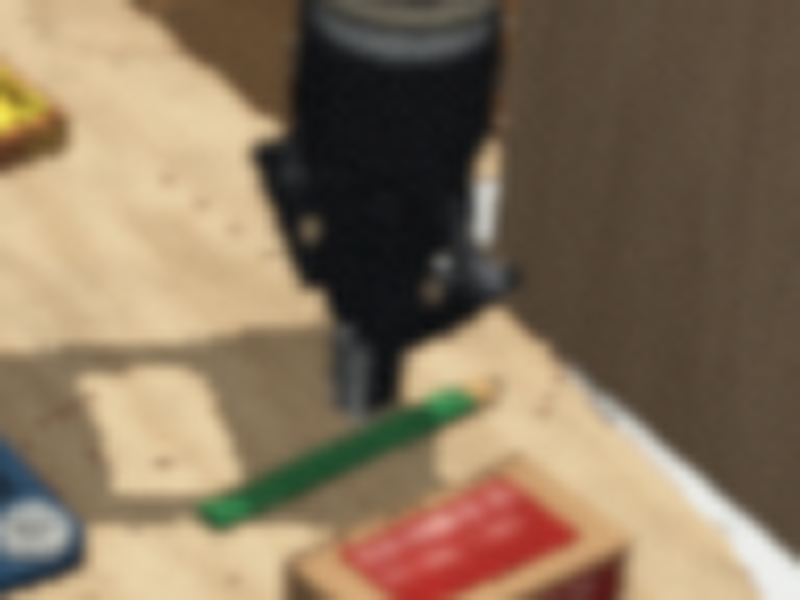

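The closed fingertips end at (358,415) in the crop, above or behind the untouched pencil. I project the tool line to get the true tip height.

```bash
python3 - <<'E'
from h import *
s=telemetry.read_state(); p=s["tcp_pos"]; print(p)
for n in("side","scene"):
    d=get(n)
    for z in (.0,.01,.02,.03):
        c=d["R"]@np.array([p[0],p[1],z])+d["t"]; px=d["mtx"]@c/c[2]
        print(n,z,px[:2].round(1), "crop" ,((px[:2]-[260,160])*8.333).round(0) if n=="side" else "")
    if n=="scene":
        u,v=px[:2].astype(int); c=d["frame"][v-40:v+32,u-48:u+48,::-1]; cv2.imwrite("pics/c6.png",cv2.resize(c,(800,600),interpolation=cv2.INTER_CUBIC)); print(u-48,v-40)
E
```

```text
[ 0.62295041 -0.18237259  0.01987757]
side 0.0 [301.7 214.2] crop [347. 452.]
side 0.01 [301.9 211.8] crop [349. 431.]
side 0.02 [302.2 209.3] crop [351. 411.]
side 0.03 [302.4 206.8] crop [353. 390.]
scene 0.0 [297.2 204.1] crop 
scene 0.01 [297.3 201.6] crop 
scene 0.02 [297.4 199. ] crop 
scene 0.03 [297.4 196.4] crop 
249 156
```

View pics/c6.png

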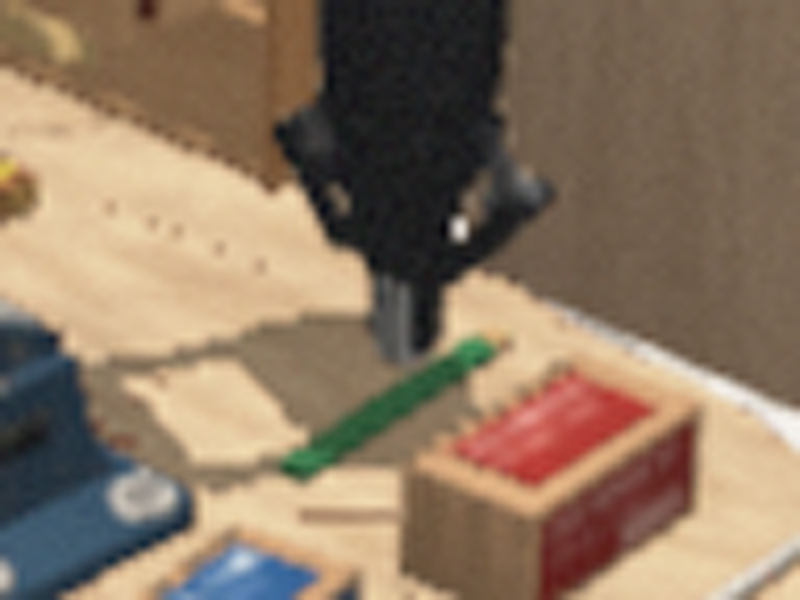

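Both views put the fingertips at z≈0.018, so they are level with the reported TCP rather than 19 mm below it. I go 15 mm lower.

>>> {"name": "play_rows", "arguments": {"targets": [[[0, 0, 0, 0, 0, 1, 4], [0, 0, 0, 0, 0, 0, 4], [0, 0, 0, 0, 0, -1, 4], [0, 0, 0, 0, 0, -1, 4], [0, 0, 0, 0, 0, -0.5, 4], [0, 0, 0, 0, 0, 0, 3], [0, 0, 0, 0, 0, 0, 3], [0, 0, 0, 0, 0, 0, 3]]]}}

```text
t: 13.8
tcp_pos: [0.6222, -0.1821, 0.0036]
tcp_rot: [[-0.993, -0.12, 0.0], [-0.12, 0.993, -0.0], [-0.0, -0.0, -1.0]]
ft_force: [0.2, -0.0, -1.1]
finger_gap: 0.0298
gripper_force: 0.0
```

>>> {"name": "play_rows", "arguments": {"targets": [[[0, 0, 0, 0, 0, 0, 2], [0, 0, 0, 0, 0, 0, 0], [0, 0, 0, 0, 0, 0, 0], [0, 0, 0, 0, 0, 0, 0], [0, 0, 0, 0, 0, 0, 0], [0, 0, 0, 0, 0, 0, 0], [0, 0, 0, 0, 0, 0, 0], [0, 0, 0, 0, 0, 0, 0]]]}}

```text
t: 14.6
tcp_pos: [0.6225, -0.1822, 0.0041]
tcp_rot: [[-0.993, -0.12, 0.001], [-0.12, 0.993, -0.0], [-0.001, -0.0, -1.0]]
ft_force: [-0.2, 0.1, 3.8]
finger_gap: 0.0113
gripper_force: 40.2
```

>>> {"name": "play_rows", "arguments": {"targets": [[[0, 0, 0, 0, 0, 1, 0], [0, 0, 0, 0, 0, 3, 0], [0, 0, 0, 0, 0, 4, 0], [0, 0, 0, 0, 0, 4, 0], [0, 0, 0, 0, 0, 4, 0], [0, 0, 0, -3, 0, 3.6, 0], [0, 0, 0, -4, 0, 0, 0], [0, 0, 0, -4, 0, 0, 0]]]}}

```text
t: 15.4
tcp_pos: [0.5117, -0.1823, 0.2015]
tcp_rot: [[-0.993, -0.121, 0.003], [-0.121, 0.993, -0.002], [-0.003, -0.002, -1.0]]
ft_force: [0.1, -0.9, -0.7]
finger_gap: 0.0109
gripper_force: 39.0
```

>>> {"name": "play_rows", "arguments": {"targets": [[[0, 0, -1, -2, 4, 0, 0], [0, 0, -1, 0, 5, 0, 0], [0, 0, -1, 0, 5, 0, 0], [0, 0, 0, 0, 5, 0, 0], [0, 0, 0, 0, 5, 0, 0], [0, 0, 0, 0, 5, 0, 0], [0, 0, 0, 0, 5, 0, 0], [0, 0, 0, 0, 3.2, 0, 0]]]}}

```text
t: 16.2
tcp_pos: [0.491, 0.193, 0.1996]
tcp_rot: [[-0.998, -0.07, -0.0], [-0.07, 0.998, 0.001], [0.0, 0.001, -1.0]]
ft_force: [0.6, -0.5, 0.6]
finger_gap: 0.0108
gripper_force: 39.1
```

>>> {"name": "play_rows", "arguments": {"targets": [[[0, 0, 0, 0, 0, -3, 0], [0, 0, 0, 0, 0, -4, 0], [0, 0, 0, 0, 0, -4, 0], [0, 0, 0, 0, 0, 0, 0], [0, 0, 0, 0, 0, 0, 0], [0, 0, 0, 0, 0, 0, 0], [0, 0, 0, 0, 0, 0, 0], [0, 0, 0, 0, 0, 0, 0]]]}}

```text
t: 17.0
tcp_pos: [0.4937, 0.1903, 0.0917]
tcp_rot: [[-0.998, -0.068, 0.004], [-0.068, 0.998, 0.001], [-0.004, 0.001, -1.0]]
ft_force: [-0.1, -0.7, 0.3]
finger_gap: 0.0106
gripper_force: 39.1
```

```bash
python3 - <<'E'
from h import *
d=get("wrist","w7"); s=telemetry.read_state();print(s["tcp_pos"],s["finger_gap"],s["gripper_force"])
E
```

```text
[0.49331804 0.19026763 0.09133131] 0.011113705117469262 39.118786454200745
```

View pics/w7.png

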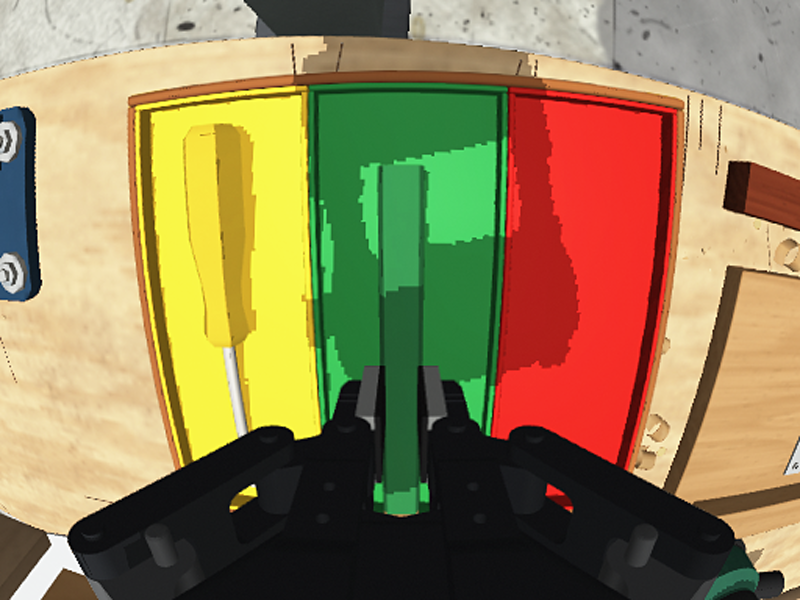

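The screwdriver lies in the yellow bay, and the held pencil (403,165→510) is centred over the green bay. I lower and release it.

>>> {"name": "play_rows", "arguments": {"targets": [[[0, 0, 0, 0, 0, -2.5, 0], [0, 0, 0, 0, 0, -2.5, 0], [0, 0, 0, 0, 0, -1.5, 0], [0, 0, 0, 0, 0, -0.8, 0], [0, 0, 0, 0, 0, -0.4, 0], [0, 0, 0, 0, 0, 0, 0], [0, 0, 0, 0, 0, 0, 0], [0, 0, 0, 0, 0, 0, 0]]]}}

```text
t: 17.85
tcp_pos: [0.4927, 0.1902, 0.0132]
tcp_rot: [[-0.998, -0.068, 0.001], [-0.068, 0.998, 0.0], [-0.002, 0.0, -1.0]]
ft_force: [0.2, 0.6, -1.2]
finger_gap: 0.0109
gripper_force: 39.1
```

>>> {"name": "play_rows", "arguments": {"targets": [[[0, 0, 0, 0, 0, 0, 2.5], [0, 0, 0, 0, 0, 0, 2.5], [0, 0, 0, 0, 0, 0, 2.5], [0, 0, 0, 0, 0, 1, 2.5], [0, 0, 0, 0, 0, 3, 3], [0, 0, 0, 0, 0, 5, 4], [0, 0, 0, 0, 0, 5, 8], [0, 0, 0, 0, 0, 5, 8.54]]]}}

```text
t: 18.65
tcp_pos: [0.4915, 0.1898, 0.205]
tcp_rot: [[-0.998, -0.068, 0.0], [-0.068, 0.998, 0.0], [-0.0, 0.0, -1.0]]
ft_force: [0.5, 0.3, 0.3]
finger_gap: 0.0676
gripper_force: 0.0
```

>>> {"name": "play_rows", "arguments": {"targets": [[[0, 0, 1, 0, -5, 0.5, 8.54], [0, 0, 1, 0, -5, 0, 8.54], [0, 0, 1, 0, -5, 0, 8.54], [0, 0, 0, 0, -5, 0, 8.54], [0, 0, 0, 0, -5, 0, 8.54], [0, 0, 0, 0, -5, 0, 8.54], [0, 0, 0, 0, -5, 0, 8.54], [0, 0, 0, 2, -4, 0, 8.54]]]}}

```text
t: 19.45
tcp_pos: [0.51, -0.2022, 0.2083]
tcp_rot: [[-0.993, -0.118, -0.001], [-0.118, 0.993, -0.0], [0.001, -0.0, -1.0]]
ft_force: [0.9, 0.4, 0.3]
finger_gap: 0.0855
gripper_force: 0.0
```

>>> {"name": "play_rows", "arguments": {"targets": [[[0, 0, 0, 3.5, -4, 0, 8.54], [0, 0, 0, 3.6, -4, 0, 8.54], [0, 0, 0, 0, -1.8, 0, 8.54], [0, 0, 0, 0, 0, -2, 8.54], [0, 0, 0, 0, 0, -2, 8.54], [0, 0, 0, 0, 0, 0, 8.54], [0, 0, 0, 0, 0, 0, 8.54], [0, 0, 0, 0, 0, 0, 8.54]]]}}

```text
t: 20.25
tcp_pos: [0.579, -0.2927, 0.1693]
tcp_rot: [[-0.993, -0.12, 0.002], [-0.12, 0.993, -0.001], [-0.002, -0.001, -1.0]]
ft_force: [-0.6, -0.3, -0.1]
finger_gap: 0.0851
gripper_force: 0.0
```

```bash
python3 - <<'E'
from h import *
d=get("wrist","w8"); s=telemetry.read_state();print(s["tcp_pos"],s["tcp_rot"].round(3).tolist())
E
```

```text
[ 0.57917777 -0.29280837  0.16944096] [[-0.993, -0.12, 0.002], [-0.12, 0.993, -0.001], [-0.002, -0.002, -1.0]]
```

View pics/w8.png

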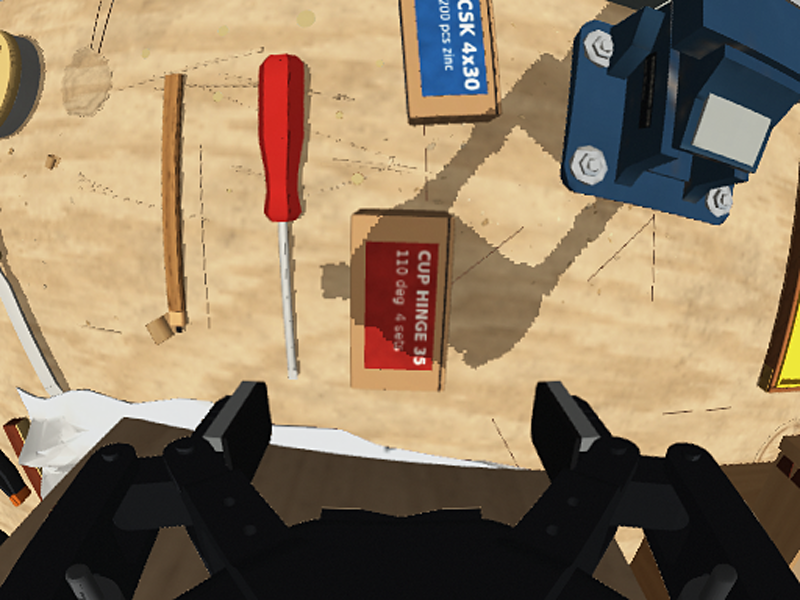

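The carton top has corners at (351,216), (447,211), (443,390) and (351,388). The red driver's shaft runs from (281,222) to (293,376).

```bash
python3 - <<'E'
from h import *
d=get("wrist")
P=np.array([w(d,u,v,.05) for u,v in[(351,215),(447,212),(443,390),(351,388)]]); print(P,P.mean(0))
for u,v in((2,1),):print(np.degrees(np.arctan2(*(P[2]-P[1])[[1,0]])),np.degrees(np.arctan2(*(P[3]-P[0])[[1,0]])))
print("shaft",w(d,281,222,.013),w(d,293,376,.013))
E
```

```text
[[ 0.5342 -0.3278  0.05  ]
 [ 0.5259 -0.2735  0.05  ]
 [ 0.6367 -0.2595  0.05  ]
 [ 0.6425 -0.3179  0.05  ]] [ 0.584825 -0.294675  0.05    ]
7.201376738404546 5.223048175840669
shaft [ 0.5471 -0.378   0.013 ] [ 0.6576 -0.3634  0.013 ]
```

>>> {"name": "play_rows", "arguments": {"targets": [[[0, 0, 0, 0.6, -0.2, -3, 8.54], [0, 0, 0, 0, 0, -4, 8.54], [0, 0, 0, 0, 0, -3.5, 8.54], [0, 0, 0, 0, 0, -2.5, 8.54], [0, 0, 0, 0, 0, -1.7, 8.54], [0, 0, 0, 0, 0, -1, 8.54], [0, 0, 0, 0, 0, 0, 8.54], [0, 0, 0, 0, 0, 0, 7.5]]], "newtons": 50}}

```text
t: 21.15
tcp_pos: [0.5855, -0.2952, 0.0119]
tcp_rot: [[-0.993, -0.12, 0.002], [-0.12, 0.993, -0.001], [-0.002, -0.001, -1.0]]
ft_force: [0.4, -0.2, -0.0]
finger_gap: 0.0749
gripper_force: 0.0
```

>>> {"name": "play_rows", "arguments": {"targets": [[[0, 0, 0, 0, 0, 0, 6.5], [0, 0, 0, 0, 0, 0, 5], [0, 0, 0, 0, 0, 0, 3], [0, 0, 0, 0, 0, 0, 3], [0, 0, 0, 0, 0, 0, 3], [0, 0, 0, 0, 0, 0, 3], [0, 0, 0, 0, 0, 0, 3], [0, 0, 0, 0, 0, 0, 3]]]}}

```text
t: 21.95
tcp_pos: [0.5859, -0.295, 0.0128]
tcp_rot: [[-0.993, -0.12, 0.003], [-0.12, 0.993, -0.001], [-0.003, -0.001, -1.0]]
ft_force: [-0.1, 1.9, 5.3]
finger_gap: 0.0593
gripper_force: 56.8
```

>>> {"name": "play_rows", "arguments": {"targets": [[[0, 0, 0, 0, 0, 1, 3], [0, 0, 0, 0, 0, 3, 3], [0, 0, 0, 0, 0, 4, 3], [0, 0, 0, 0, 0, 4, 3], [0, 0, 0, 0, 0, 4, 3], [0, 0, 0, -3, 0, 3, 3], [0, 0, 0, -3, 0, 1, 3], [0, 0, 0, -3.2, 0, 0, 3]]]}}

```text
t: 22.75
tcp_pos: [0.4925, -0.2955, 0.2132]
tcp_rot: [[-0.993, -0.121, 0.004], [-0.121, 0.993, -0.004], [-0.003, -0.004, -1.0]]
ft_force: [0.4, -0.7, -3.4]
finger_gap: 0.059
gripper_force: 56.0
```

>>> {"name": "play_rows", "arguments": {"targets": [[[0, 0, -1, 0, 4, 0, 3], [0, 0, -1, 0, 4.5, 0, 3], [0, 0, -1, 0, 4.5, 0, 3], [0, 0, 0, 0, 4.5, 0, 3], [0, 0, 0, 0, 4.5, 0, 3], [0, 0, 0, 0, 4.5, 0, 3], [0, 0, 0, 0, 4.5, 0, 3], [0, 0, 0, 0, 4.5, 0, 3]]]}}

```text
t: 23.55
tcp_pos: [0.4912, 0.0618, 0.2102]
tcp_rot: [[-0.998, -0.068, -0.001], [-0.068, 0.998, -0.001], [0.001, -0.001, -1.0]]
ft_force: [0.7, 1.4, -4.6]
finger_gap: 0.059
gripper_force: 55.8
```

>>> {"name": "play_rows", "arguments": {"targets": [[[0, 0, 0, 0, 4.5, 0, 3], [0, 0, 0, 0, 4.5, 0, 3], [0, 0, 0, 0, 4.5, 0, 3], [0, 0, 0, 0, 4.5, 0, 3], [0, 0, 0, 0, 4.5, 0, 3], [0, 0, 0, 0, 0, -4, 3], [0, 0, 0, 0, 0, -4, 3], [0, 0, 0, 0, 0, -3, 3]]]}}

```text
t: 24.35
tcp_pos: [0.4901, 0.2848, 0.0977]
tcp_rot: [[-0.998, -0.07, -0.003], [-0.07, 0.998, -0.002], [0.004, -0.002, -1.0]]
ft_force: [-0.3, -0.6, -3.8]
finger_gap: 0.0592
gripper_force: 55.9
```

```bash
python3 - <<'E'
from h import *
d=get("wrist","w9"); s=telemetry.read_state();print(s["tcp_pos"],s["finger_gap"],s["gripper_force"],s["tcp_rot"].round(3).tolist())
E
```

```text
[0.48659047 0.28281488 0.0925531 ] 0.059339702674983105 55.84427297115326 [[-0.998, -0.069, -0.011], [-0.069, 0.998, -0.006], [0.012, -0.005, -1.0]]
```

View pics/w9.png

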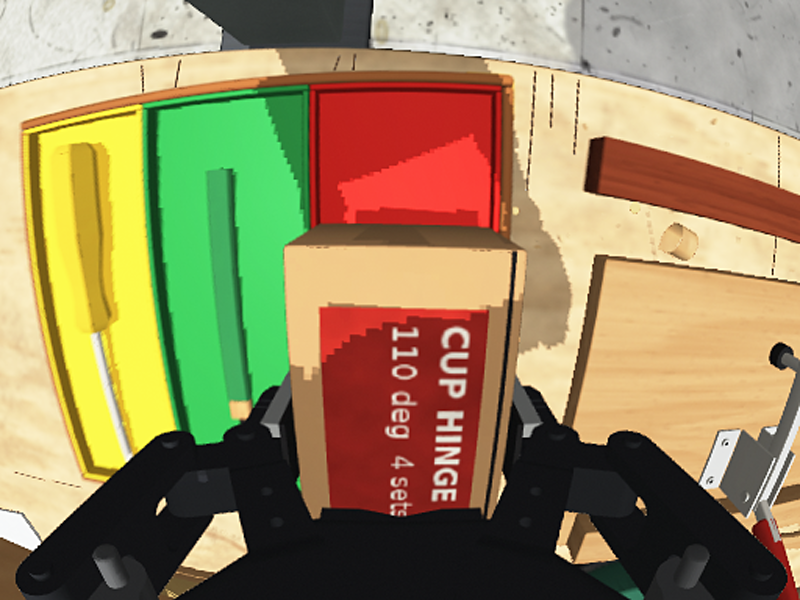

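Driver and pencil lie in their bays, and the carton hangs over the red bay, whose rim corners are at (312,86) and (503,88).

>>> {"name": "play_rows", "arguments": {"targets": [[[0, 0, 0, 0, 0, 0, 3], [0, 0, 0, 0, 0, 0, 3], [0, 0, 0, 0, 0, 0, 3], [0, 0, 0, 0, 0, 0, 3], [0, 0, 0, 0, 0, 0, 3], [0, 0, 0, 0, 0, 0, 3], [0, 0, 0, 0, 0, 0, 3], [0, 0, 0, 0, 0, 0, 3]]]}}

```text
t: 25.2
tcp_pos: [0.4924, 0.2854, 0.1006]
tcp_rot: [[-0.998, -0.068, 0.0], [-0.068, 0.998, 0.0], [-0.0, 0.0, -1.0]]
ft_force: [0.4, -0.1, -3.9]
finger_gap: 0.0595
gripper_force: 56.1
```

```bash
python3 - <<'E'
from h import *
d=get("wrist")
for n,u,v,z in[("nL",312,86,.022),("nR",503,88,.022),("L far",312,225,.022),("carL",285,250,.13),("carR",526,250,.13)]: print(n,w(d,u,v,z))
s=telemetry.read_state();print(s["tcp_pos"],s["tcp_rot"].round(3).tolist())
E
```

```text
nL [0.3789 0.2342 0.022 ]
nR [0.3732 0.3261 0.022 ]
L far [0.4476 0.2381 0.022 ]
carL [0.442  0.2513 0.13  ]
carR [0.4376 0.3139 0.13  ]
[0.49231606 0.28538742 0.10053642] [[-0.998, -0.068, -0.0], [-0.068, 0.998, -0.0], [0.0, -0.0, -1.0]]
```

>>> {"name": "play_rows", "arguments": {"targets": [[[0, 0, 0, 0, 0.2, -2, 3], [0, 0, 0, 0, 0, -2, 3], [0, 0, 0, 0, 0, -2, 3], [0, 0, 0, 0, 0, -1, 3], [0, 0, 0, 0, 0, -0.5, 3], [0, 0, 0, 0, 0, -0.3, 3], [0, 0, 0, 0, 0, 0, 3], [0, 0, 0, 0, 0, 0, 3]]]}}

```text
t: 26.05
tcp_pos: [0.4932, 0.2878, 0.0234]
tcp_rot: [[-0.998, -0.068, 0.002], [-0.068, 0.998, 0.001], [-0.002, 0.001, -1.0]]
ft_force: [0.5, -0.3, -4.1]
finger_gap: 0.0593
gripper_force: 56.0
```

>>> {"name": "play_rows", "arguments": {"targets": [[[0, 0, 0, 0, 0, 0, 6.4], [0, 0, 0, 0, 0, 0, 7], [0, 0, 0, 0, 0, 0, 7.5], [0, 0, 0, 0, 0, 0, 7.5], [0, 0, 0, 0, 0, 1, 7.8], [0, 0, 0, 0, 0, 3, 7.8], [0, 0, 0, 0, 0, 5, 7.8], [0, 0, 0, 0, 0, 5, 7.8]]]}}

```text
t: 26.85
tcp_pos: [0.4915, 0.287, 0.1638]
tcp_rot: [[-0.998, -0.068, -0.002], [-0.068, 0.998, -0.001], [0.002, -0.001, -1.0]]
ft_force: [1.2, -0.1, -0.1]
finger_gap: 0.078
gripper_force: 0.0
```

>>> {"name": "play_rows", "arguments": {"targets": [[[0, 0, 0, 0, 0, 4, 7.8], [0, 0, 0, 0, -4, 0, 7.8], [0, 0, 0, 0, -4, 0, 7.8], [0, 0, 0, 0, -4, 0, 7.8], [0, 0, 0, 0, 0, 0, 7.8], [0, 0, 0, 0, 0, 0, 7.8], [0, 0, 0, 0, 0, 0, 7.8], [0, 0, 0, 0, 0, 0, 7.8]]]}}

```text
t: 27.65
tcp_pos: [0.4925, 0.1685, 0.2027]
tcp_rot: [[-0.998, -0.069, 0.0], [-0.069, 0.998, 0.0], [-0.0, 0.0, -1.0]]
ft_force: [0.3, 0.3, -0.4]
finger_gap: 0.078
gripper_force: 0.0
```

```bash
python3 - <<'E'
from h import *
d=get("wrist","w10"); s=telemetry.read_state();print(s["tcp_pos"],s["finger_gap"])
E
```

```text
[0.49236773 0.16852778 0.20259507] 0.07818361410325346
```

View pics/w10.png

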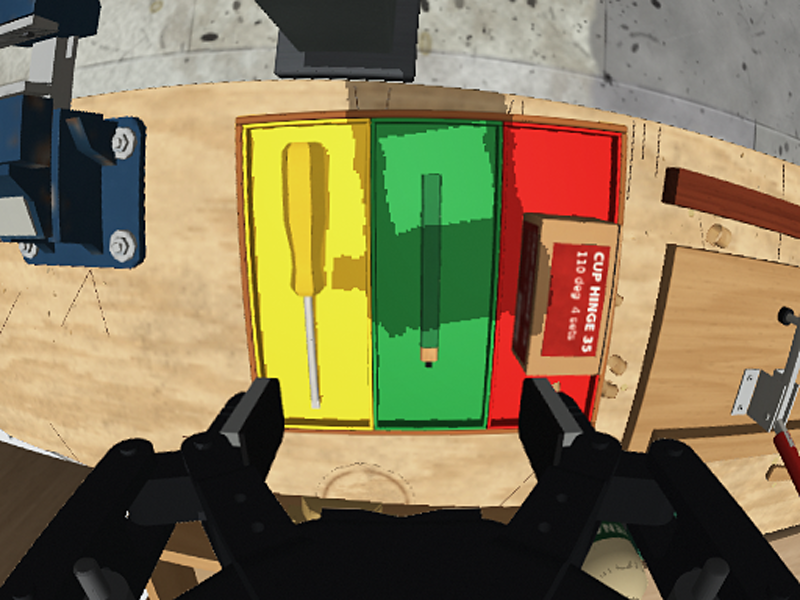

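The driver (303,141)–(317,408), the pencil (431,173)–(429,366) and the upright carton all lie in their bays. I check the numbers and then hand in.

```bash
python3 - <<'E'
from h import *
d=get("wrist")
W=lambda u,v,z:w(d,u,v,z)
y=[W(241,122,.022),W(371,121,.022),W(374,430,.022),W(257,428,.022)]; yc=np.mean(y,0); print("ybay",yc)
a=W(303,141,.0225);b=W(317,408,.021); a2=np.radians(3.9); X=np.array([np.cos(a2),np.sin(a2),0]);Y=np.array([-X[1],X[0],0])
m=(a+b)/2-yc; print("driver",m@X,m@Y,a,b,np.linalg.norm(b-a))
m=(W(431,173,.013)+W(429,366,.013))/2-yc; print("pencil",m@X,m@Y-.093)
m=np.mean([W(530,217,.059),W(617,224,.059),W(602,375,.059),W(526,373,.059)],0)-yc; print("carton",m@X,m@Y-.186)
E
```

```text
ybay [0.505325 0.099    0.022   ]
driver -0.002576984803487142 0.0015288146789576088 [0.3998 0.0927 0.0225] [0.6055 0.108  0.021 ] 0.2062736774287985
pencil -0.007823535147331364 -0.0015561214580304822
carton -0.00017108980038708246 -0.0006842236120189193
```

```bash
python3 -c "
from rig import ticket
print(ticket.sign_off())"
```

```text
the job is handed in; nothing more can be done
None
```

I handed the job in: by my last camera check the red-labelled carton, yellow screwdriver and green pencil each lie within 8 mm of the centre of their own bay; I saw no contact with the look-alikes but did not re-measure them, and the sign-off gave no verdict.

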